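# Put the ball massager away in its sliding-lid case

## Task

Draw the wooden ball massager out of its steel cup, leaving the cup standing in its place, and lay it down flat in the clear case without dropping it; let go of it, then slide the case's lid fully shut over it. Leave the flat-headed back scratcher in the other cup and everything else where it is.

Things in the scene. Friction and masses are not known exactly. Their poses are not given: they have to be found in the camera images.
- massager: Wooden ball massager, 200 mm long, 110 g: 20 mm round shaft (bare from z 36 to 161 mm), 36 mm foot ball centred at z 18, 40 mm head ball centred at z 180. Origin at the bottom of the foot ball, +z along the shaft to the head. Starts head up in 'cup', leaning about 34 degrees from vertical away from the robot.
- massager_mid (a point): Middle of the massager's shaft axis, 100 mm from its foot and near its mass centre. At the start the massager rests on the cup's rim just above this, so only the shaft from 118 to 161 mm stands clear of the rim.
- massager_foot (a point): Bottom of the massager's foot ball (same as its origin).
- cup: The massager's cup: upright, loose, plain steel, 90 mm across, 100 mm high, walls 4 mm, floor 5 mm thick, 0.5 kg. Origin at the centre of its underside, z up, x the horizontal direction in which the massager leans.
- other_cup: A second, identical steel cup with the back scratcher in it; the two cups may stand either way round. Origin at the centre of its underside.
- scratcher: Wooden back scratcher leaning in the other cup: the same 20 mm shaft and 36 mm foot ball, but a flat head 44 x 12 x 45 mm instead of a ball; 200 mm long, origin at its foot, z along the shaft. To be left alone.
- case: Clear plastic case fixed to the bench, open at the top, 260 (x) x 140 (y) x 56 mm high outside, walls and floor 5 mm; low lid guides on its two short ends reach z 64. Origin at the centre of its underside, x along its long side, z up.
- lid (a joint): Sliding lid of the case, in m: 0 shut, grows as the lid slides to the case's -y side, at most 0.125. It starts 0.105 to 0.12 open, leaving a gap at least 100 mm wide along the case's +y wall. It moves stiffly (about 1.5 N) and stays where it is left.
- lid_grip (a point): Top middle of the lid's white grip ridge: 80 mm long (case x), 12 mm thick (case y), rising 22 mm above the clear 4 mm lid, whose upper face is at z 61 mm of the case (ridge top at 83). It stands 20 mm to the -y side of the lid's middle and moves with the lid.
- ring: Red silicone ring lying in front of the cups, 58 mm across, 14 mm high; bystander.
- exerciser: Chrome finger exerciser, 70 x 30 x 60 mm, standing beyond the cups; bystander. Origin at the centre of its underside.
- jar: Closed glass jar, 60 mm across, 80 mm high, beyond the cups and case; bystander. Origin at the centre of its underside.
- spin_top: Dark wooden spinning top, 60 mm across, 60 mm high, standing to the left of the cups nearer the robot; bystander. Origin at the centre of its underside.
There are look-alikes about, which are no part of the job. Leave any blue or red look-alike of the cup alone.

How it is judged:
On the way, in this order (a step that is already met when the one before it is completed fails the run):
1. the massager is out of the cup: its foot is higher than the rim, and the cup stands (z of massager_foot in the frame of cup above 0.101 m and angle between cup's own z axis and vertical below 0.1 rad and distance of cup from where it was at the start of the episode below 0.05 m), for 0.1 s.
2. the massager lies flat in the case, let go, while the lid is still open (z of massager_mid in the frame of case between 0.005 and 0.04 m and x of massager_mid in the frame of case between -0.04 and 0.04 m and y of massager_mid in the frame of case between -0.062 and 0.062 m and angle between massager's own z axis and vertical between 1.4 and 1.74 rad and value of joint lid above 0.08 m and contact force between the fingers and massager below 0.1 N and linear speed of massager below 0.03 m/s), for 0.2 s.
At the end, for the whole second after the job is handed in: The massager lies flat in the case (shaft within 10 degrees of level, its middle inside the case and under 40 mm above its underside), released and at rest; the lid is shut to within 6 mm; the massager's cup stands upright within 50 mm of where it stood (z of massager_mid in the frame of case between 0.005 and 0.04 m and x of massager_mid in the frame of case between -0.04 and 0.04 m and y of massager_mid in the frame of case between -0.062 and 0.062 m and angle between massager's own z axis and vertical between 1.4 and 1.74 rad and value of joint lid below 0.006 m and linear speed of massager below 0.03 m/s and angle between cup's own z axis and vertical below 0.1 rad and distance of cup from where it was at the start of the episode below 0.05 m); the robot touches nothing.
It fails at once if the massager is dropped (moves faster than 0.8 m/s while not held) (linear speed of massager above 0.8 m/s and contact force between the fingers and massager below 0.2 N).
It fails at once if the massager's cup is tipped by more than 30 degrees (angle between cup's own z axis and vertical above 0.52 rad).
It fails at once if the other cup, the back scratcher, the ring, the exerciser, the jar or the spinning top is moved by more than 40 mm (distance of any of other_cup, scratcher, ring, exerciser, jar, spin_top from where it was at the start of the episode above 0.04 m).
It also fails if it takes over 51 s, if anything falls off the work surface, if the arm or the gripper's body presses on something with over 40 N, if the wrist force passes 120 N, or if a joint passes its speed limit or range.

## Robot

A 6-joint arm with a two-finger parallel gripper is mounted at the origin on the work surface. World frame = base frame: x ahead of the robot, y to its left, z up, the work surface at z = 0. Lengths are in m, angles in rad, forces in N, time in s.
With the tool pointing down it reaches from about 0.15 to 0.775 m from the base axis. Payload 6.1 kg.
Tool frame: the origin (TCP) lies between the finger pads; the fingertips stand 17 mm ahead of it and the grasp point (between the pads) lies 2 mm behind it; z points along the fingers, y is the direction in which the jaws open and shut (so a half turn about z gives the same grasp; the last joint's range is limited). The gripper opens to 85 mm and grips with 20 to 120 N. Pads are 22 mm wide; open, the fingers measure 114 mm over their backs; the gripper's body (76 mm by 85 mm) begins 54 mm behind the grasp point. The pads swing forward as they close: fully open they stand 13 mm farther back than shut.
Start: joints at [1.271, 0.126, -0.04, 1.405, 0, 1.571], TCP at [0.155, 0.502, 0.248] pointing down, gripper open.
Joint ranges: [-2.72, 2.72], [-0.95, 1.95], [-1.27, 1.35], [-1.78, 2.02], [-1.46, 1.47], [-3.14, 3.14]. Speed limits (rad/s): [2.39, 2.39, 3.01, 3.14, 3.14, 3.14].

## Interface

Orientations are given as a unit quaternion [x, y, z, w].
In Python, from cell import status, viewer, job gives the robot as it stands.
- The arm moves only by the shell command python3 -m pendant 'ROWS' [FORCE]. ROWS is JSON, a list of rows, each a list of 3 entries, a list of its own where there are three numbers: the finger opening in cm, from 0 to 8.54, then the shift along the tool's x, y, z in cm, then the turn about the tool's z in rad. A call has 1 to 10 rows; each row is the pose to reach, as a shift and turn from the pose measured when the call began, along the tool's axes at that moment; what a row does not reach only later rows make up. A row lasts 1/12 s, in which the tool goes at most 41.7 mm and 7.16 degrees, less where a joint would pass 70% of its speed; a pose out of reach is approached as far as the arm can. A call with a gripper value outside its range is refused whole. The fingers move at their own pace and stop on an object; FORCE is the grip in N (left out, the last holds). Time passes only in rows, so rows that repeat a pose let the fingers close. It gives the time, the measured TCP pose, the force and the opening at its end, in the units of the state.
- status.get_obs(): the state, without advancing time (a new reading comes with each control period).
- viewer.get_image(name): name is "side" or "top"; returns a dict with "img" (480x640x3 uint8, red, green, blue), "intrinsics" (3x3 intrinsics, pixels), "R" (3x3) and "t" (3): a world point X has camera coordinates R X + t. Camera axes: x right, y down, z forward; pixel columns grow to the right and rows downward; lengths in m; the calibration is good to about 2 mm. A picture is of the moment at which its call begins. There is no depth.
- job.close_job(): hands the job in, once; it reports no verdict.
The state is a dict: "t": time; "q": joint angles; "joint_vel": joint speeds; "effort": joint torques, N m; "ee_pos": TCP position; "orientation": TCP orientation; "force": force on the tool from outside, world axes, zero at the start; "wrist_torque": the same for the moment, N m; "finger_gap": finger opening in m.
Only numpy, scipy, OpenCV 4.12 (cv2) and the standard library are available. Lean on these libraries where they do the work, as an engineer would, in place of code of your own. Each camera call takes 0.05 s, during which the arm holds its last target.

## Working session

There is one attempt and no reset: what is moved stays moved. The work goes in short steps, Python scripts to look and compute and a shell command to move; the robot and the scene stay as the last step left them, time stands still between calls to the robot, and variables do not carry over. Pictures are saved under pics/ and viewed, and the job is handed in when it is done.

```bash
ls; mkdir -p pics; python3 - <<'E'
from cell import status, viewer
import cv2
print(status.get_obs())
for n in("side","top"):
    d=viewer.get_image(n); print(n,d["intrinsics"],d["R"],d["t"])
    cv2.imwrite(f"pics/{n}0.png",d["img"][:,:,::-1])
E
```

```text
pics
{'t': 0.0, 'q': array([ 1.27102031e+00,  1.26384882e-01, -4.06176145e-02,  1.40540445e+00,
       -2.24981002e-05,  1.57082064e+00]), 'joint_vel': array([-7.73105706e-04, -6.10711297e-04, -1.60548318e-04, -8.49574090e-04,
       -9.39657929e-05, -3.19566535e-04]), 'effort': array([ 4.44389536e-05, -4.35912180e+01,  3.52924883e+01,  1.72959751e-02,
       -1.54252291e-05,  2.57498769e-06]), 'ee_pos': array([0.1549276 , 0.50121523, 0.24752149]), 'orientation': array([ 1.49339357e-01,  9.88785673e-01, -7.97963856e-04, -1.09122534e-04]), 'force': array([ 0.44018897, -0.82966445,  0.13550105]), 'wrist_torque': array([-0.0322486 , -0.05523896, -0.03629808]), 'finger_gap': 0.08562635771605491}
side [[505.26275624   0.         316.62355902]
 [  0.         505.26275624 238.88767534]
 [  0.           0.           1.        ]] [[ 0.87142473 -0.49038772  0.01178233]
 [-0.35276697 -0.64319939 -0.67959548]
 [ 0.34084367  0.58805989 -0.73349244]] [-0.46015358  0.32793045  0.78064754]
top [[532.59409871   0.         319.4610374 ]
 [  0.         532.59409871 241.52536074]
 [  0.           0.           1.        ]] [[-0.00557807 -0.9999768   0.00391029]
 [-0.99133842  0.0050167  -0.13123631]
 [ 0.13121365 -0.00460847 -0.9913434 ]] [0.08646234 0.56139809 1.17970681]
```

View pics/side0.png

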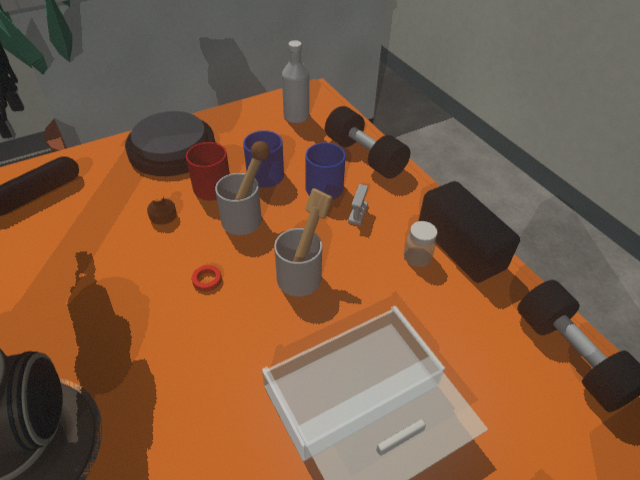

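View pics/top0.png

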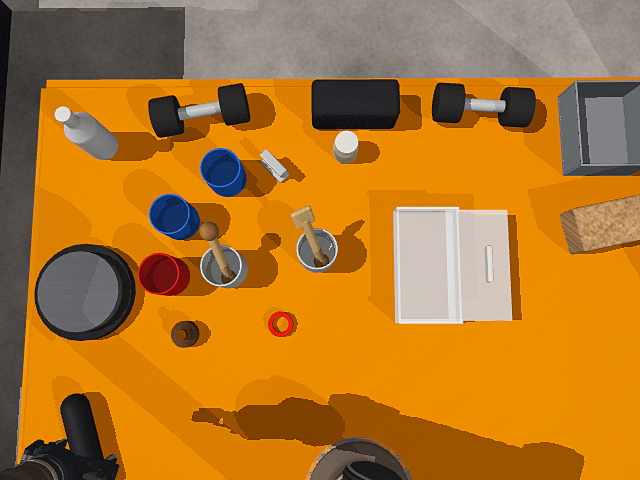

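Candidates in top view: ball-headed stick at head (209,231) in the steel cup (222,266), and flat-headed stick at (302,216) in the steel cup (318,249). The blue cups (172,216) and (223,172) and the red cup (164,274) are look-alikes. The round-headed one at (209,231) fits; I'll confirm it in an enlarged crop and segment it.

```bash
python3 - <<'E'
import cv2,numpy as np
a=cv2.imread("pics/top0.png"); b=cv2.imread("pics/side0.png")
c1=cv2.resize(a[190:310,150:350],None,fx=4,fy=4,interpolation=cv2.INTER_CUBIC)
cv2.imwrite("pics/crop_top.png",c1)
c2=cv2.resize(b[120:310,180:350],None,fx=3.1,fy=3.1,interpolation=cv2.INTER_CUBIC)
cv2.imwrite("pics/crop_side.png",c2)
c3=cv2.resize(a[190:340,370:540],None,fx=4,fy=4,interpolation=cv2.INTER_CUBIC)
cv2.imwrite("pics/crop_case.png",c3)
E
```

```text
(no output)
```

View pics/crop_top.png

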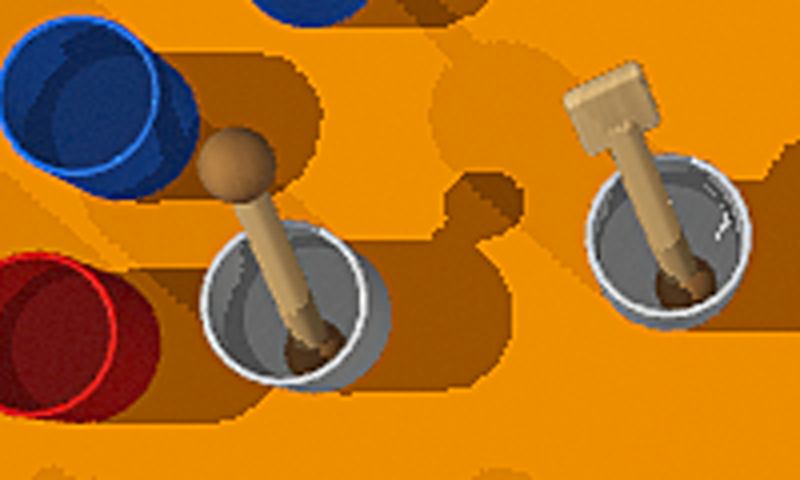

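View pics/crop_side.png

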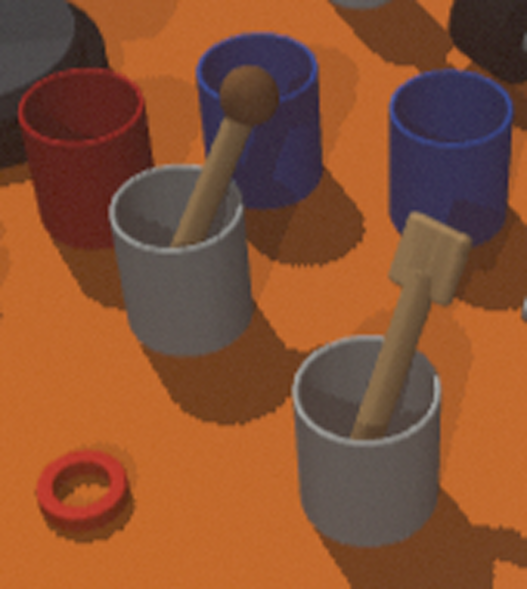

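View pics/crop_case.png

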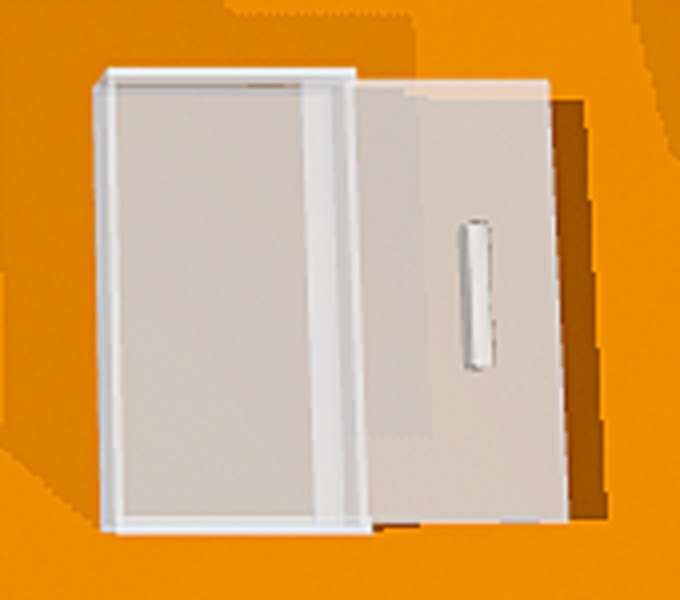

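The crops confirm it: the round-headed stick, head at top (209,231) and side (260,151), is in the left steel cup; the right stick has a flat head. Now I'll measure.

```bash
cat > h.py <<'E'
import cv2,numpy as np
from cell import status, viewer
def ray(d,u,v):
    r=d["R"].T@np.linalg.inv(d["intrinsics"])@np.array([u,v,1.]); return -d["R"].T@d["t"], r/np.linalg.norm(r)
def onz(d,u,v,z):
    c,r=ray(d,u,v); return c+r*(z-c[2])/r[2]
def tri(a,pa,b,pb):
    P=[x["intrinsics"]@np.c_[x["R"],x["t"]] for x in(a,b)]
    X=cv2.triangulatePoints(P[0],P[1],np.array(pa,float).reshape(2,1),np.array(pb,float).reshape(2,1)).ravel(); return X[:3]/X[3]
def proj(d,X):
    p=d["intrinsics"]@(d["R"]@np.array(X)+d["t"]); return p[:2]/p[2]
E
python3 - <<'E'
from h import *
T=viewer.get_image("top");S=viewer.get_image("side")
# head ball: brown darker than shaft
def ball(img,u,v,w=16):
    c=cv2.cvtColor(img,cv2.COLOR_RGB2LAB)[v-w:v+w,u-w:u+w].astype(float)
    hsv=cv2.cvtColor(img,cv2.COLOR_RGB2HSV)[v-w:v+w,u-w:u+w]
    print(img[v,u],hsv[w,w],hsv[2,w])
    return hsv
for im,u,v in((T["img"],209,231),(S["img"],260,151)):
    h=ball(im,u,v); m=((h[...,0]<20)&(h[...,1]>80)&(h[...,1]<195)&(h[...,2]<190)).astype(np.uint8)
    m=cv2.morphologyEx(m,cv2.MORPH_OPEN,np.ones((8,8),np.uint8))
    cs,_=cv2.findContours(m,0,1)
    c=max(cs,key=cv2.contourArea); (x,y),r=cv2.minEnclosingCircle(c); M=cv2.moments(c)
    print("circ",x+u-16,y+v-16,r,M["m10"]/M["m00"]+u-16,M["m01"]/M["m00"]+v-16)
# rims by bright pixels in top
g=T["img"].astype(int)
for u,v in((222,266),(318,249)):
    w=28;p=g[v-w:v+w,u-w:u+w]; m=(p.min(2)>195)
    ys,xs=np.nonzero(m); r=np.hypot(xs-w,ys-w);k=(r<27)&(r>14)
    e=cv2.fitEllipse(np.c_[xs[k],ys[k]].astype(np.float32))
    cx,cy=e[0][0]+u-w,e[0][1]+v-w
    print("rim",cx,cy,e[1],k.sum(),onz(T,cx,cy,.1))
# case
for n,(u,v) in dict(ul=(107,68),ur=(356,68),ll=(101,532),lr=(371,532)).items():
    print(n,onz(T,370+u/4,190+v/4,.064))
for n,(u,v) in dict(gt=(480,221),gb=(486,369)).items(): print(n,onz(T,370+u/4,190+v/4,.083))
E
```

```text
[149 106  57] [ 16 157 149] [ 16 255 155]
circ 210.42523384094238 232.06074714660645 10.308314323425293 209.64237516869096 232.04116059379217
[89 62 41] [ 13 138  89] [126  92  80]
circ 258.5 154.5 13.209944725036621 260.1166945840313 153.42322724734785
rim 220.4073028564453 265.18696784973145 (39.46863555908203, 40.27449035644531) 120 [0.50324404 0.29704818 0.1       ]
rim 316.5244770050049 248.4119415283203 (39.39495849609375, 39.56694412231445) 111 [0.53851094 0.09019686 0.1       ]
ul [ 0.63584705 -0.0909941   0.064     ]
ur [ 0.63517301 -0.23140996  0.064     ]
ll [ 0.37746406 -0.08134176  0.064     ]
lr [ 0.37662708 -0.22929192  0.064     ]
gt [ 0.54558642 -0.29101591  0.083     ]
gb [ 0.46439494 -0.29041703  0.083     ]
```

```bash
python3 - <<'E'
from h import *
T=viewer.get_image("top");S=viewer.get_image("side")
H=tri(T,(209.1,231.2),S,(260.5,150.6)); print("head",H,proj(T,H),proj(S,H), onz(T,209.1,231.2,.1573))
# shaft edges in top crop near rim: mid-shaft points (crop) at rows
C=np.array([.5032,.297])
d=H[:2]-C; yaw=np.arctan2(d[1],d[0]); print("lean yaw",yaw,np.linalg.norm(d),"expect",-.023+.162*.559)
u=d/np.linalg.norm(d)
def P(s,l): # axis model
    th=np.deg2rad(34); return np.r_[C+u*(-.023+(s-.018)*np.sin(th)),.023+(s-.018)*np.cos(th)]
for s in(.018,.12,.135,.15,.18): print(s,P(s,0),proj(T,P(s,0)),(proj(T,P(s,0))-[150,190])*4,(proj(S,P(s,0))-[180,120])*3.1)
# side-view rim ellipse
from scipy.spatial.transform import Rotation as R
o=status.get_obs(); print(R.from_quat(o["orientation"]).as_matrix())
E
```

```text
head [0.56804238 0.31044452 0.16092011] [209.11442371 231.156207  ] [260.44981869 150.60938557] [0.56850614 0.31121292 0.1573    ]
lean yaw 0.20444460623878968 0.0662215195561886 expect 0.067558
0.018 [0.480679   0.29233046 0.023     ] [228.35822153 277.94444222] [313.4328861  351.77776887] [160.90118982 304.02759858]
0.12 [0.5365288  0.30391044 0.10756183] [216.86032212 249.41818156] [267.44128847 237.67272625] [216.75796646 177.18885086]
0.135 [0.54474201 0.30561338 0.1199974 ] [215.03815117 244.89737983] [260.15260466 219.58951933] [225.29439653 157.80445087]
0.15 [0.55295522 0.30731632 0.13243296] [213.1793334  240.28565744] [252.71733359 201.14262976] [233.91711598 138.22410624]
0.18 [0.56938163 0.3107222  0.15730409] [209.34724449 230.77825412] [237.38897797 163.11301649] [251.42670992  98.46357759]
[[-9.55397671e-01  2.95322314e-01 -1.44612910e-04]
 [ 2.95322349e-01  9.55397520e-01 -5.37585072e-04]
 [-2.05980525e-05 -5.56314950e-04 -9.99999845e-01]]
```

```bash
python3 -m pendant '[[7,[-4,-0.7,0],-0.1],[7,[-8,-1.4,0],-0.2],[7,[-12,-2.1,0],-0.3],[7,[-16,-2.8,0],-0.4],[7,[-20,-3.5,0],-0.504],[7,[-24,-4.2,0],-0.504],[7,[-28,-4.9,0],-0.504],[7,[-32,-5.6,0],-0.504],[7,[-36,-6.3,0],-0.504],[7,[-40,-7,0],-0.504]]' 30
```

```text
t: 1.13
ee_pos: [0.5181, 0.3151, 0.2481]
orientation: [-0.102, 0.995, -0.0, -0.0]
force: [0.6, 0.7, -0.1]
finger_gap: 0.0703
```

```bash
cat > go.py <<'E'
import sys,numpy as np
from cell import status
from scipy.spatial.transform import Rotation as R
# prints shift (cm, tool axes) and turn to world target x y z [yaw of tool x]
o=status.get_obs(); M=R.from_quat(o["orientation"]).as_matrix()
a=list(map(float,sys.argv[1:])); print("pos",o["ee_pos"].round(4),"gap",round(o["finger_gap"],4),"F",o["force"].round(1),"t",o["t"])
print("shift",(M.T@(np.array(a[:3])-o["ee_pos"])*100).round(2))
y=np.arctan2(M[1,0],M[0,0]); print("toolx yaw",y.round(3), "q6",o["q"][5].round(3))
if len(a)>3: print("turn",-((a[3]-y+np.pi)%(2*np.pi)-np.pi))
E
python3 go.py .5447 .3056 .127 3.346
```

```text
pos [0.5181 0.3151 0.2481] gap 0.0703 F [ 0.6  0.7 -0.1] t 1.1333
shift [-2.41 -1.46 12.11]
toolx yaw -2.938 q6 0.343
turn -0.00046356600475405685
```

```bash
python3 -m pendant '[[7,[-2.4,-1.46,1],0],[7,[-2.4,-1.46,4],0],[7,[-2.4,-1.46,7],0],[7,[-2.4,-1.46,9],0],[7,[-2.4,-1.46,9],0]]' && python3 go.py .5447 .3056 .127 3.346; python3 - <<'E'
from h import *
for n,b in(("top",(160,190)),("side",(180,90))):
    d=viewer.get_image(n); im=d["img"][b[1]:b[1]+150,b[0]:b[0]+160,::-1]; cv2.imwrite(f"pics/g1{n}.png",cv2.resize(im,None,fx=3.5,fy=3.5))
a=[cv2.imread(f"pics/g1{n}.png") for n in("top","side")]; cv2.imwrite("pics/g1.png",cv2.resize(np.hstack(a),(800,375)))
E
```

```text
t: 1.55
ee_pos: [0.5427, 0.3041, 0.1527]
orientation: [-0.101, 0.995, -0.002, -0.004]
force: [-0.4, -0.6, -0.1]
finger_gap: 0.0698
pos [0.5427 0.3041 0.1527] gap 0.0698 F [-0.4 -0.6 -0.1] t 1.55
shift [-0.25  0.12  2.57]
toolx yaw -2.938 q6 0.308
turn -0.0011480439296409628
```

View pics/g1.png

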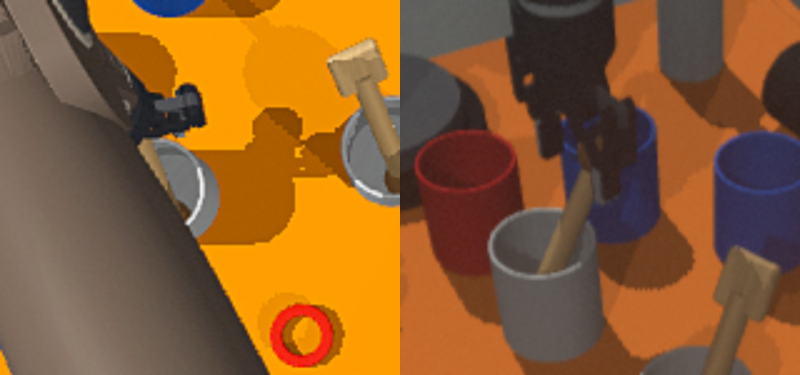

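The side view shows the fingers at (545,135) and (605,175) straddling the shaft, and the cup is undisturbed. I'll descend and grip.

```bash
python3 go.py .5447 .3056 .127 3.346; python3 -m pendant '[[7,[-0.2,0.1,1],0],[7,[-0.2,0.1,2],0],[7,[-0.2,0.1,2.5],0],[7,[-0.2,0.1,2.5],0],[7,[-0.2,0.1,2.5],0]]' && python3 go.py .5447 .3056 .127 3.346
```

```text
pos [0.5442 0.3054 0.1579] gap 0.0701 F [ 0.6 -0.5  1.5] t 1.65
shift [-0.06  0.01  3.09]
toolx yaw -2.938 q6 0.308
turn -0.0004418798537528801
t: 2.07
ee_pos: [0.5457, 0.3068, 0.1328]
orientation: [-0.102, 0.995, -0.001, -0.001]
force: [0.5, -0.3, -0.5]
finger_gap: 0.0697
pos [0.5457 0.3068 0.1328] gap 0.0697 F [ 0.5 -0.3 -0.5] t 2.0667
shift [ 0.12 -0.1   0.58]
toolx yaw -2.937 q6 0.308
turn -0.00021003859379220557
```

```bash
python3 -m pendant '[[7,[0.1,-0.1,0.5],0],[5,[0.1,-0.1,0.5],0],[4,[0.1,-0.1,0.5],0],[3,[0.1,-0.1,0.5],0],[2.5,[0.1,-0.1,0.5],0],[1.5,[0.1,-0.1,0.5],0],[1,[0.1,-0.1,0.5],0],[1,[0.1,-0.1,0.5],0],[1,[0.1,-0.1,0.5],0]]' 30 && python3 go.py .5447 .3056 .127 3.346; python3 - <<'E'
from h import *
d=viewer.get_image("side"); im=d["img"][90:240,180:340,::-1]; cv2.imwrite("pics/g2.png",cv2.resize(im,None,fx=4,fy=4))
E
```

```text
t: 2.82
ee_pos: [0.5449, 0.3056, 0.1279]
orientation: [-0.102, 0.995, -0.001, -0.001]
force: [-0.7, -1.0, 0.5]
finger_gap: 0.0192
pos [0.5449 0.3056 0.1279] gap 0.0192 F [-0.7 -1.   0.5] t 2.8167
shift [0.02 0.01 0.09]
toolx yaw -2.937 q6 0.307
turn -0.0002858086440902241
```

View pics/g2.png

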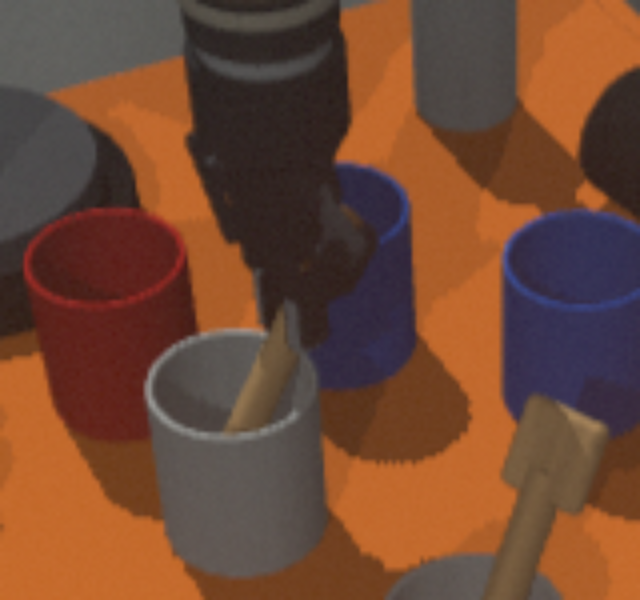

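The gap is 19.2 mm, so the shaft is gripped just above the rim and the cup is still upright. I'll lift nearly straight up with a small drift along the lean.

```bash
python3 -m pendant '[[1,[0,0,-0.5],0],[1,[-0.1,0,-1.5],0],[1,[-0.3,0,-3],0],[1,[-0.5,0,-4.5],0],[1,[-0.7,0,-6],0],[1,[-0.9,0,-7.5],0],[1,[-1,0,-9],0],[1,[-1,0,-11],0],[1,[-1,0,-13.5],0],[1,[-1,0,-15],0]]' && python3 -m pendant '[[1,[0,0,-1],0],[1,[0,0,-1],0],[1,[0,0,-1],0]]'; python3 - <<'E'
from h import *
for n in("top","side"):
    d=viewer.get_image(n); cv2.imwrite(f"pics/l1{n}.png",d["img"][:,:,::-1])
E
python3 go.py .5 -.16 .25
```

```text
t: 3.7
ee_pos: [0.5553, 0.308, 0.2813]
orientation: [-0.102, 0.995, 0.0, 0.0]
force: [-0.5, -0.0, -0.5]
finger_gap: 0.0187
t: 3.95
ee_pos: [0.5557, 0.3082, 0.2924]
orientation: [-0.102, 0.995, 0.0, 0.002]
force: [-0.7, 0.5, -0.6]
finger_gap: 0.0186
pos [0.5552 0.3079 0.2905] gap 0.0192 F [-0.7  0.7 -1.2] t 4.05
shift [ 14.89 -44.7    4.06]
toolx yaw -2.937 q6 0.302
```

View pics/l1side.png

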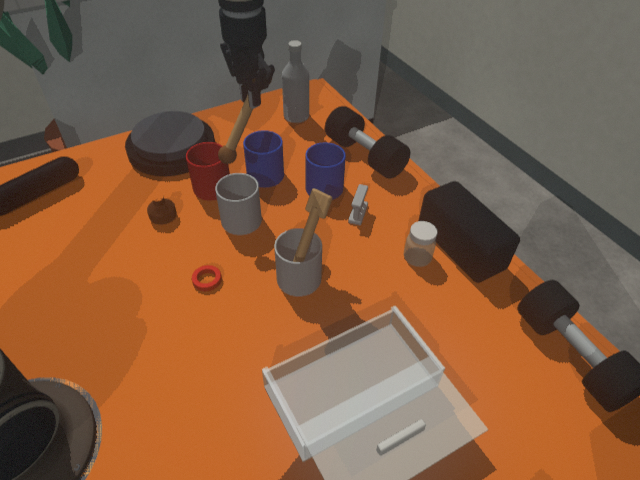

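The massager is out: foot (228,154), still tilted in the grip, and its cup stands at (240,205). I'll carry it high over to the case.

```bash
python3 -m pendant '[[1,[1,-2,-2],0.03],[1,[2,-5,-3],0.06],[1,[3,-8,-4],0.1],[1,[4,-11.5,-4],0.14],[1,[5.3,-15,-4],0.18],[1,[6.6,-18.5,-4],0.21],[1,[7.9,-22,-4],0.21],[1,[9.2,-25.5,-4],0.21],[1,[10.4,-29,-4],0.21],[1,[11.5,-32,-4],0.21]]' && python3 go.py .489 -.145 .24 3.134
```

```text
t: 4.88
ee_pos: [0.5063, -0.0308, 0.3295]
orientation: [0.003, 1.0, -0.0, -0.001]
force: [0.5, -0.3, 0.0]
finger_gap: 0.0192
pos [ 0.5063 -0.0308  0.3295] gap 0.0192 F [ 0.5 -0.3  0. ] t 4.8833
shift [  1.64 -11.42   8.96]
toolx yaw 3.135 q6 -0.054
turn 0.0012304407673320306
```

```bash
python3 -m pendant '[[1,[0.5,-3,0],0],[1,[1,-6,0],0],[1,[1.4,-9,1],0],[1,[1.6,-11.4,3],0],[1,[1.6,-11.4,6],0],[1,[1.6,-11.4,9],0],[1,[1.6,-11.4,10],0],[1,[1.6,-11.4,10],0],[1,[1.6,-11.4,10],0]]' && python3 go.py .489 -.145 .128 3.134; python3 - <<'E'
from h import *
for n in("top","side"):
    d=viewer.get_image(n); cv2.imwrite(f"pics/c1{n}.png",d["img"][:,:,::-1])
a=cv2.imread("pics/c1side.png")[200:480,200:520];b=cv2.imread("pics/c1top.png")[150:430,300:620]
cv2.imwrite("pics/c1.png",cv2.resize(np.vstack([a,b]) if 0 else np.hstack([a,b]),(800,350)))
E
```

```text
t: 5.63
ee_pos: [0.4891, -0.1444, 0.2297]
orientation: [0.003, 1.0, -0.0, -0.002]
force: [0.3, 0.5, -0.2]
finger_gap: 0.0191
pos [ 0.4891 -0.1444  0.2297] gap 0.0191 F [ 0.3  0.5 -0.2] t 5.6333
shift [-0.02 -0.05 10.17]
toolx yaw 3.136 q6 -0.281
turn 0.001601003561393366
```

View pics/c1.png

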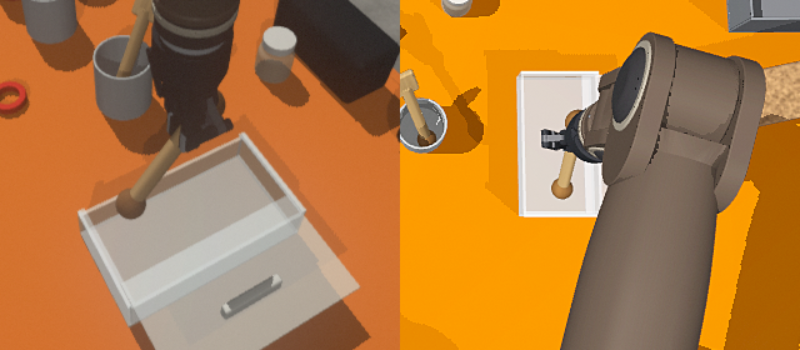

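```bash
python3 - <<'E'
from h import *
T=viewer.get_image("top");S=viewer.get_image("side")
F=tri(T,(429.6,299.8),S,(304.8,364)); print(F,proj(T,F),proj(S,F))
g=np.array([.489,-.1444,.2217]); d=g-F; print(np.linalg.norm(d),np.rad2deg(np.arctan2(np.hypot(d[0],d[1]),d[2])),np.arctan2(d[1],d[0]))
E
```

```text
[ 0.42556732 -0.14490357  0.12656856] [429.49706116 300.10970754] [305.30153814 363.90462142]
0.11434136602016974 33.69578649091289 0.007938459141262438
```

```bash
python3 -m pendant '[[1,[0,0,3],0],[1,[0,0,6],0],[1,[0,0,8.5],0],[1,[0,0,9.8],0],[1,[0,0,9.8],0],[1,[0,0,9.8],0]]' 20 && python3 go.py .5074 -.145 .1128 3.134
```

```text
t: 6.33
ee_pos: [0.4907, -0.1447, 0.1341]
orientation: [0.003, 1.0, -0.001, 0.001]
force: [0.4, -0.7, -0.2]
finger_gap: 0.0188
pos [ 0.4907 -0.1447  0.1341] gap 0.0188 F [ 0.4 -0.7 -0.2] t 6.3333
shift [-1.67 -0.02  2.13]
toolx yaw 3.136 q6 -0.281
turn 0.002253634653124781
```

```bash
python3 -m pendant '[[1,[0,0,0.8],0],[1,[-0.8,0,1.4],0],[1,[-1.7,0,2.1],0],[1,[-2.4,0,2.9],0],[1,[-3,0,3.7],0],[1,[-3.6,0,4.6],0],[1,[-4,0,5.4],0],[1,[-4,0,5.4],0]]' && python3 go.py .5413 -.145 .032 3.134; python3 - <<'E'
from h import *
for n in("top","side"):
    d=viewer.get_image(n); cv2.imwrite(f"pics/c2{n}.png",d["img"][:,:,::-1])
a=cv2.imread("pics/c2side.png")[200:480,200:520];b=cv2.imread("pics/c2top.png")[150:430,300:620]
cv2.imwrite("pics/c2.png",cv2.resize(np.hstack([a,b]),(800,350)))
E
```

```text
t: 7.0
ee_pos: [0.5315, -0.1449, 0.0787]
orientation: [0.002, 1.0, -0.001, 0.0]
force: [0.6, 0.1, 1.7]
finger_gap: 0.0185
pos [ 0.5315 -0.1449  0.0787] gap 0.0185 F [0.6 0.1 1.7] t 7.0
shift [-0.98 -0.    4.67]
toolx yaw 3.137 q6 -0.261
turn 0.0026366707896232633
```

View pics/c2.png

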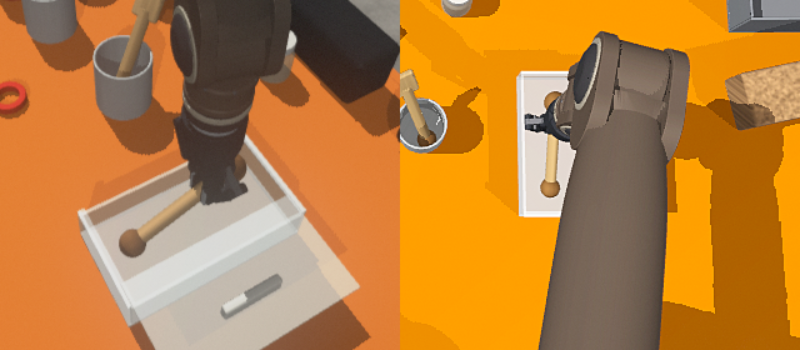

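The foot ball at (132,242) rests on the case floor and the shaft is swinging flatter (about 65°, force 1.7 N). I'll continue the arc.

```bash
python3 -m pendant '[[1,[-0.3,-0.1,0.8],0],[1,[-0.6,-0.2,1.8],0],[1,[-0.8,-0.3,2.8],0],[1,[-0.95,-0.4,3.8],0],[1,[-1,-0.4,4.3],0],[1,[-1,-0.4,4.6],0],[1,[-1,-0.4,4.6],0]]' && python3 go.py .5413 -.149 .032 3.134; python3 - <<'E'
from h import *
for n in("top","side"):
    d=viewer.get_image(n); cv2.imwrite(f"pics/c3{n}.png",d["img"][:,:,::-1])
a=cv2.imread("pics/c3side.png")[200:480,200:520];b=cv2.imread("pics/c3top.png")[150:430,300:620]
cv2.imwrite("pics/c3.png",cv2.resize(np.hstack([a,b]),(800,350)))
E
```

```text
t: 7.68
ee_pos: [0.5393, -0.1488, 0.0323]
orientation: [0.003, 1.0, -0.0, -0.001]
force: [-1.0, 0.3, 1.0]
finger_gap: 0.0188
pos [ 0.5393 -0.1488  0.0323] gap 0.0188 F [-1.   0.3  1. ] t 7.6833
shift [-0.2  -0.02  0.03]
toolx yaw 3.136 q6 -0.263
turn 0.0022668714866713735
```

View pics/c3.png

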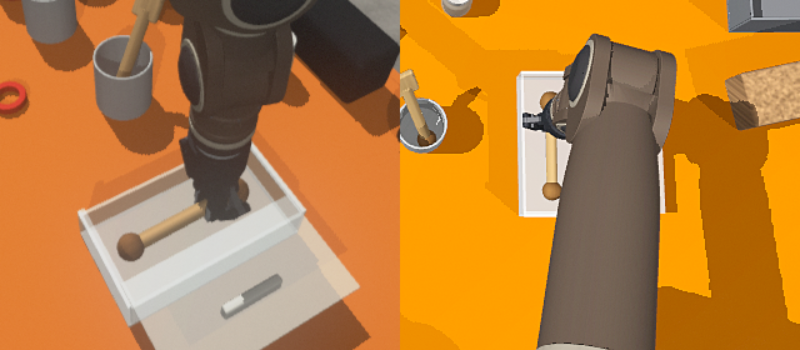

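```bash
python3 -m pendant '[[1,[0,0,0.3],0],[1,[0,0,0.3],0],[1,[0,0,0.3],0]]'; python3 -m pendant '[[1,[0,0,0.3],0],[1,[0,0,0.3],0],[1,[0,0,0.3],0]]'; python3 - <<'E'
from h import *
T=viewer.get_image("top");S=viewer.get_image("side")
for z in(.023,.025,.03):
  print(z,onz(S,390.4,352,z),onz(T,300+548/1.25,150+99/1.25,z))
print(onz(S,200+131/1.25,200+246/1.25,.023),onz(T,300+553/1.25,150+190/1.25,.023))
cv2.imwrite("pics/c4.png",cv2.resize(S["img"][320:430,280:430,::-1],None,fx=5,fy=5))
E
```

```text
t: 8.03
ee_pos: [0.5398, -0.1489, 0.0305]
orientation: [0.003, 1.0, -0.001, -0.001]
force: [0.6, 0.1, 0.9]
finger_gap: 0.0187
t: 8.28
ee_pos: [0.5403, -0.1492, 0.0288]
orientation: [0.003, 1.0, -0.001, 0.0]
force: [-2.6, 1.0, 8.4]
finger_gap: 0.0187
0.023 [ 0.59302913 -0.14601251  0.023     ] [ 0.58765423 -0.89065157  0.023     ]
0.025 [ 0.59214869 -0.14685527  0.025     ] [ 0.58735021 -0.88904523  0.025     ]
0.03 [ 0.58994761 -0.14896218  0.03      ] [ 0.58659014 -0.88502938  0.03      ]
[ 0.42340701 -0.14616293  0.023     ] [ 0.41951613 -0.88145891  0.023     ]
```

View pics/c4.png

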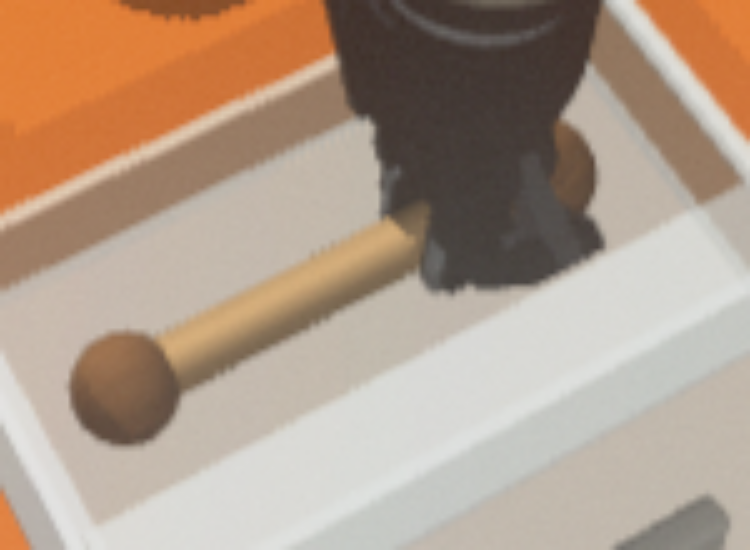

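Side crop: both balls are on the floor, foot (125,387) and head (575,165). The 8 N reaction shows the head is bottomed. I'll relieve the press and release.

```bash
python3 -m pendant '[[1,[0,0,-0.1],0],[2.2,[0,0,-0.1],0],[3,[0,0,-0.1],0],[4,[0,0,-0.1],0],[4.3,[0,0,-0.1],0],[4.3,[0,0,-0.1],0],[4.3,[0,0,-0.1],0]]' && python3 -m pendant '[[4.3,[0,0,-0.5],0],[4.3,[0,0,-1.5],0],[4.3,[0,0,-3],0],[4.3,[0,0,-5],0],[4.3,[0,0,-8],0],[4.3,[0,0,-11],0],[4.3,[0,0,-14],0],[4.3,[0,0,-14],0]]'; python3 - <<'E'
from h import *
for n in("top","side"):
    d=viewer.get_image(n); cv2.imwrite(f"pics/c5{n}.png",d["img"][:,:,::-1])
a=cv2.imread("pics/c5side.png")[200:480,200:520];b=cv2.imread("pics/c5top.png")[150:430,300:620]
cv2.imwrite("pics/c5.png",cv2.resize(np.hstack([a,b]),(800,350)))
E
```

```text
t: 8.97
ee_pos: [0.5403, -0.1491, 0.0297]
orientation: [0.003, 1.0, -0.001, 0.0]
force: [-0.2, 1.0, 0.7]
finger_gap: 0.0432
t: 9.63
ee_pos: [0.5429, -0.1496, 0.1772]
orientation: [0.003, 1.0, -0.002, 0.005]
force: [1.4, -0.7, 0.8]
finger_gap: 0.0434
```

View pics/c5.png

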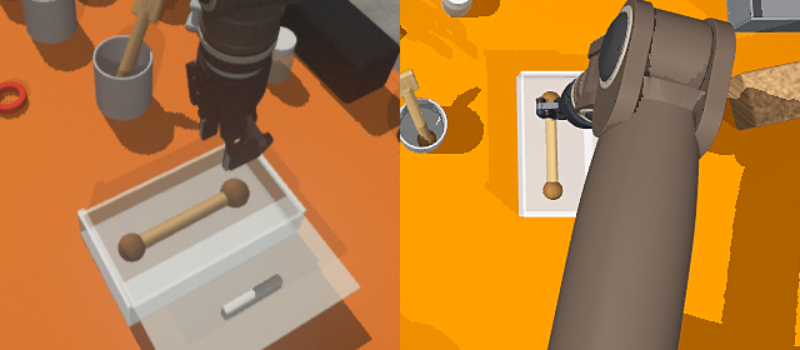

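The massager lies flat and released in the case: foot (131,246), head (235,192). Now I'll go above the lid ridge.

```bash
python3 -m pendant '[[4.3,[1,-3,0],0],[4.3,[2,-6,0],0],[4.3,[3,-9,0],0],[4.3,[3.8,-12,0],0],[4.3,[3.8,-14.1,1],0],[4.3,[3.8,-14.1,3],0],[4.3,[3.8,-14.1,4.5],0],[4.3,[3.8,-14.1,4.5],0],[4.3,[3.8,-14.1,4.5],0]]' && python3 go.py .505 -.2907 .084 3.134; python3 - <<'E'
from h import *
T=viewer.get_image("top");S=viewer.get_image("side")
cv2.imwrite("pics/d1.png",cv2.resize(np.hstack([S["img"][300:480,260:500,::-1],T["img"][180:360,370:610,::-1]]),(800,300)))
E
```

```text
t: 10.48
ee_pos: [0.5014, -0.2895, 0.1256]
orientation: [0.003, 1.0, -0.0, 0.0]
force: [-1.2, -0.6, 0.7]
finger_gap: 0.0433
pos [ 0.5014 -0.2895  0.1256] gap 0.0433 F [-1.2 -0.6  0.7] t 10.4833
shift [-0.36 -0.11  4.16]
toolx yaw 3.136 q6 -0.518
turn 0.0018073459071614728
```

View pics/d1.png

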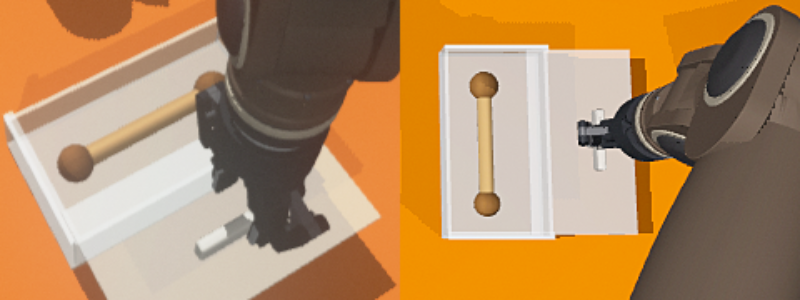

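The fingers straddle the ridge (top-crop (599,140)); the massager lies clear of the lid's path. I'll descend and grip.

```bash
python3 -m pendant '[[4.3,[-0.3,-0.1,2],0],[4.3,[-0.3,-0.1,3.5],0],[4.3,[-0.3,-0.1,4.1],0],[4.3,[-0.3,-0.1,4.1],0],[3,[-0.3,-0.1,4.1],0],[2,[-0.3,-0.1,4.1],0],[0.8,[-0.3,-0.1,4.1],0],[0.8,[-0.3,-0.1,4.1],0],[0.8,[-0.3,-0.1,4.1],0]]' 20 && python3 go.py .505 -.1805 .084 3.134
```

```text
t: 11.33
ee_pos: [0.5066, -0.2913, 0.0881]
orientation: [0.003, 1.0, -0.002, 0.003]
force: [-0.8, 1.5, 5.5]
finger_gap: 0.0114
pos [ 0.5066 -0.2913  0.0881] gap 0.0114 F [-0.8  1.5  5.5] t 11.3333
shift [ 0.22 11.08  0.37]
toolx yaw 3.136 q6 -0.517
turn 0.002405390678208885
```

```bash
python3 -m pendant '[[0.8,[0,0.8,-0.1],0],[0.8,[0,2,-0.1],0],[0.8,[0,3.5,-0.1],0],[0.8,[0,5,-0.1],0],[0.8,[0,6.5,-0.1],0],[0.8,[0,8,-0.1],0],[0.8,[0,9.2,-0.1],0],[0.8,[0,10,-0.1],0],[0.8,[0,10.4,-0.1],0],[0.8,[0,10.4,-0.1],0]]' && python3 go.py .505 -.1805 .084 3.134
```

```text
t: 12.17
ee_pos: [0.5072, -0.1844, 0.0882]
orientation: [0.001, 1.0, -0.001, 0.003]
force: [5.8, 1.6, -10.4]
finger_gap: 0.0114
pos [ 0.5072 -0.1844  0.0882] gap 0.0114 F [  5.8   1.6 -10.4] t 12.1667
shift [0.23 0.39 0.42]
toolx yaw 3.139 q6 -0.346
turn 0.0048261055236764605
```

```bash
python3 -m pendant '[[0.8,[0.05,0.3,0.1],0],[0.8,[0.05,0.6,0.1],0],[0.8,[0.05,0.8,0.1],0],[0.8,[0.05,0.8,0.1],0],[0.8,[0.05,0.8,0.1],0]]' && python3 go.py .505 -.1805 .084 3.134
```

```text
t: 12.58
ee_pos: [0.5073, -0.1798, 0.0882]
orientation: [0.002, 1.0, -0.006, 0.004]
force: [2.3, -18.8, -6.6]
finger_gap: 0.0113
pos [ 0.5073 -0.1798  0.0882] gap 0.0113 F [  2.3 -18.8  -6.6] t 12.5833
shift [ 0.23 -0.07  0.42]
toolx yaw 3.137 q6 -0.331
turn 0.0030314208572730372
```

The reaction is −19 N at y = −0.180, where the shut lid's ridge should be, so this is the stop. I'll release and retreat.

```bash
python3 -m pendant '[[0.8,[0,0,0],0],[2,[0,0,0],0],[3,[0,0,0],0],[3,[0,0,0],0],[3,[0,0,0],0],[3,[0,0,-1],0],[3,[0,0,-3],0],[3,[0,0,-6],0],[3,[0,0,-10],0],[3,[0,0,-13],0]]' && python3 -m pendant '[[3,[2,-3,-3],0],[3,[4,-6,-6],0],[3,[6,-10,-8],0],[3,[8,-14,-8],0],[3,[10,-17,-8],0],[3,[12,-20,-8],0],[3,[12,-20,-8],0]]'; python3 - <<'E'
from h import *
for n in("top","side"):
    d=viewer.get_image(n); cv2.imwrite(f"pics/e{n}.png",d["img"][:,:,::-1])
E
```

```text
t: 13.42
ee_pos: [0.5062, -0.1779, 0.2216]
orientation: [0.002, 1.0, -0.006, 0.004]
force: [1.6, 0.5, 0.1]
finger_gap: 0.0299
t: 14.0
ee_pos: [0.3817, -0.38, 0.3042]
orientation: [0.004, 1.0, -0.008, 0.004]
force: [0.3, -0.8, 0.1]
finger_gap: 0.0303
```

View pics/etop.png

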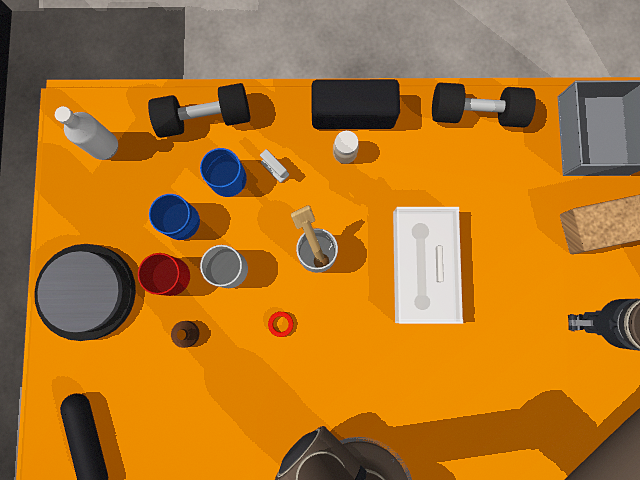

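View pics/eside.png

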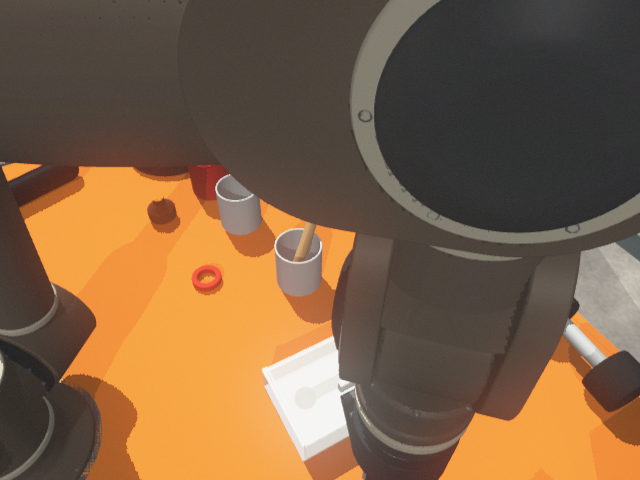

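The top view shows the lid over the case with its ridge at (439,264), the massager visible under it (420,231)–(421,302), and the cup standing at (222,266). I'll check these with numbers.

```bash
python3 - <<'E'
from h import *
T=viewer.get_image("top");g=T["img"].astype(int)
cv2.imwrite("pics/ecase.png",cv2.resize(T["img"][195:335,380:480,::-1],None,fx=4.2,fy=4.2))
u,v,w=222,266,28;p=g[v-w:v+w,u-w:u+w]; ys,xs=np.nonzero(p.min(2)>195); r=np.hypot(xs-w,ys-w);k=(r<27)&(r>14)
e=cv2.fitEllipse(np.c_[xs[k],ys[k]].astype(np.float32)); print("rim",onz(T,e[0][0]+u-w,e[0][1]+v-w,.1),"was .5032 .2970",e[1])
for q in((420.5,231),(421.5,302)): print("ball",onz(T,*q,.024))
for q in((439,246),(439.5,283)): print("ridge",onz(T,*q,.083))
E
```

```text
rim [0.50329607 0.2967705  0.1       ] was .5032 .2970 (39.41226577758789, 40.18132781982422)
ball [ 0.58695555 -0.1507538   0.024     ]
ball [ 0.42353547 -0.14804781  0.024     ]
ridge [ 0.54449745 -0.17878857  0.083     ]
ridge [ 0.46337295 -0.17703315  0.083     ]
```

View pics/ecase.png

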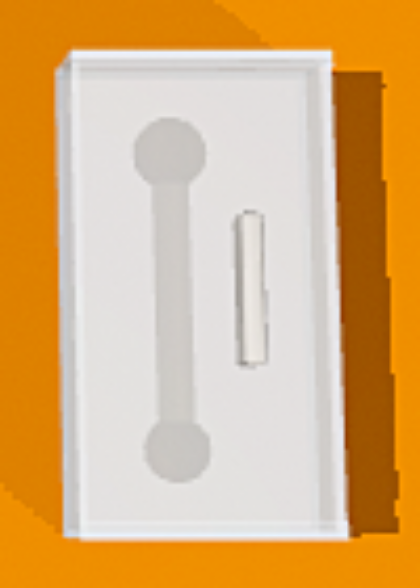

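Checks: ball spacing is 163 mm against 162 expected, so it lies flat. Its middle is at case x ≈ 0 and y ≈ +0.012. The ridge is at y ≈ −0.178 against −0.1805 expected when shut, and the cup moved less than 1 mm. Handing in.

```bash
python3 -c "
from cell import job,status
o=status.get_obs();print(o['t'],abs(o['joint_vel']).max(),o['force'])
print(job.close_job())"
```

```text
14.15 0.04083921220078194 [-0.03631427 -0.10926595  0.15820474]
the job is handed in; nothing more can be done
None
```

I drew the ball massager out of its cup, laid it flat in the case, let go of it and slid the lid shut. The job was handed in at about 14 s of the 51 s allowed, and no verdict was reported.

To lay it down, I set its foot on the case floor and swung it flat in a light grip. I closed the lid by gripping its ridge and dragging it to its stop, which pushed back with about 19 N.

Last checks:
- **Massager:** the two balls measure 163 mm apart (162 expected), so it lies flat. Its middle is near the centre of the case, about 12 mm to the +y side.
- **Lid:** the ridge is within about 2–3 mm of where it should be when shut. That difference is about the size of the camera error.
- **Cup:** it stands within 1 mm of where it started.
- **Other things:** the last top view shows the scratcher, other cup and bystanders unmoved, but I judged that by eye and did not measure it.
- **Robot:** the gripper was clear of everything with no contact force beyond noise.

No check failed in earnest. One ray-cast while I was laying the massager down gave an impossible top-view position because I typed a wrong pixel offset, so I ignored it and relied on the side view and the contact force.

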